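Wind the specimen stage home and lock it with its pin

ROBOT

A 6-joint arm with a two-finger parallel gripper is mounted at the origin on the work surface. World frame = base frame: x ahead of the robot, y to its left, z up, the work surface at z = 0. Lengths are in m, angles in rad, forces in N, time in s.
With the tool pointing down it reaches from about 0.3 to 0.775 m from the base axis. Payload 14.6 kg.
Tool frame: the origin (TCP) lies midway between the tips of the shut fingers; the grasp point (between the pads) lies 19 mm behind it (ctrl.pinch_z is the z of the grasp point in the tool frame, in m); z points along the fingers, y is the line along which they close (so a half turn about z gives the same grasp; the last joint's range is limited). The gripper opens to 94 mm and grips with 3 to 60 N. Pads are 16 mm wide; open, the fingers measure 119 mm over their backs; the gripper's body (75 mm by 177 mm) begins 78 mm behind the grasp point.
Start: joints at [1.175, 0.3, 1.521, -0, 1.321, -0.067], TCP at [0.178, 0.521, 0.205] pointing down, gripper open.
Joint ranges: [-3.03, 3.03], [-0.79, 2.21], [0.23, 2.52], [-1.04, 4.18], [0, 3.07], [-2.55, 2.55]. Speed limits (rad/s): [2.22, 2.22, 2.57, 3.14, 3.14, 3.14].

INTERFACE

Orientations are given as [roll, pitch, yaw] about the fixed x, y, z axes, in that order (R = Rz(yaw) Ry(pitch) Rx(roll)).
In Python, from station import ctrl, camera, ticket gives the robot as it stands. The module is installed in compiled form; this text tells all that it offers.
- The arm moves only by the shell command python3 -m inch 'ROWS' [FORCE]. ROWS is text: rows parted by semicolons, each of 7 numbers parted by spaces: the opening, from -1 (shut) to 1 (fully open), then the shift along the tool's x, y, z in units of 0.03 m (1.0 is 0.03 m), then the turn, a rotation vector about the tool's x, y, z in units of 10 degrees (1.0 is 10 degrees). In form: grip dx dy dz rx ry rz; .... A call has 1 to 10 rows; each row shifts and turns the commanded pose from where the row before left it, along the tool's axes as they then stand; what a row does not reach is not made up. A row lasts 1/8 s, in which the tool goes at most 62.5 mm and 10.7 degrees, less where a joint would pass 70% of its speed; a pose out of reach is approached as far as the arm can. A call with a number of a shift or a turn outside -1 to 1 is refused whole. A call with a gripper value outside its range is refused whole. The fingers move at their own pace and stop on an object; FORCE is the grip in N (left out, the last holds). Time passes only in rows, so rows that do not move let the fingers close. It gives the time, the measured TCP pose, the force, the opening and the grip force at its end, in the units of the state.
- ctrl.get_obs(): the state, without advancing time (a new reading comes with each control period).
- camera(name): name is "scene" or "top" or "wrist"; returns a dict with "img" (480x640x3 uint8, blue, green, red), "range_z" (480x640 float32, m along the optical axis (not along the pixel's ray), 0 where there is no reading), "intrinsics" (3x3 intrinsics, pixels), "view" (4x4, takes a point from world to camera coordinates). Camera axes: x right, y down, z forward; pixel columns grow to the right and rows downward; lengths in m; the calibration is good to about 2 mm. A picture is of the moment at which its call begins.
- ticket.hand_in(): hands the job in; it is judged then, once.
The state is a dict: "time_s": time; "qpos": joint angles; "joint_vel": joint speeds; "tau": joint torques, N m; "ee_pos": TCP position; "eef_rot": TCP orientation; "force": force on the tool from outside, world axes, zero at the start; "moment": the same for the moment, N m; "grip_width": finger opening in m; "grip_force": force on a finger pad.
Only numpy, scipy, OpenCV 4.12 (cv2) and the standard library are available. Lean on these libraries where they do the work, as an engineer would, in place of code of your own. Each camera call takes 0.05 s, during which the arm holds its last target. There are 200 camera calls.

TASK

Wind the specimen stage across by the black knob of its handwheel, anticlockwise seen from above and a little over one full turn, until it comes to its stop and the carriage's tongue is inside the inclined clevis. Then take the long pin with the flat grip from the wooden rack, push it through the clevis and the tongue until its flange lies flush on the clevis, and let go. Do not push the carriage itself, and leave the short round-headed pin in the rack and the other things where they are.

Things in the scene. Friction and masses are not known exactly. Their poses are not given: they have to be found in the camera images.
- crank (a joint): Angle of the handwheel at the stage's -y end, rad, growing anticlockwise seen from above. Starts between 0 and 1.4; a hard stop at 8.0, where the tongue's hole is in line with the clevis holes. Each rad moves the carriage 6 mm towards the clevis. Turns stiffly (0.15 N m, 3 to 4 N at the knob) and stays where it is left.
- hub (a point): Centre of the handwheel's top face, about 75 mm above the table. A flat level aluminium disc, 124 mm diameter, 9 mm thick, on a dark grey gearbox; its axis is vertical. The point's axes are the stage's: x away from the robot, y along the carriage's way.
- knob_grip (a point): Where to grip the handwheel's black upright knob: on its axis, 17 mm below its top and about 103 mm above the table. The knob is a plain cylinder of 19 mm diameter, standing 45 mm above the disc, 45 mm from the wheel's centre, and spins freely about its own upright axis.
- clevis: Steel clevis on a post: two parallel cheeks 50 x 46 x 8 mm, 16 mm apart (32 mm over both), each with a 15 mm hole on one axis. Origin: centre of the hole in the upper cheek's top face, 150 mm above the table. z: hole axis, out of that face, leaning 35 degrees from vertical towards the robot; y: level, towards the carriage; x: up the slope. 60 mm free below, nothing above.
- carriage: Aluminium carriage (125 x 110 mm, a wooden specimen box on it) with a steel tongue. Origin: centre of the 15 mm through hole in the tongue, at its top face; axes as the clevis. Tongue 36 mm wide, 10 mm thick, steel; wound home, this point is 11 mm under the clevis origin along the hole axis. The carriage slides level on the inclined bed at the clevis's +y side.
- pin: The long steel pin, 70 to 140 g, upright in one of the rack's two holes. Shank 12 mm diameter, 52 mm long, the last 10 mm tapering to 6 mm. Flange 26 mm diameter, 4 mm thick. On it a flat grip 30 mm wide (along x), 12 mm thick (along y), 32 mm tall. Origin: centre of the flange's underside; z along the pin towards the grip, whose top is at z = 36 mm.
- pin_tip (a point): Centre of the pin's pointed end, 52 mm below its origin along its z.
- stub: The short pin, not to be used: same shank diameter but 24 mm long, with a round knob of 24 mm diameter, 20 mm tall. Stands in the rack's other hole. Origin: centre of its flange's underside.
- rack: Fixed wooden block 70 (x) by 170 (y) by 62 mm high with two upright 15 mm holes, 45 mm either side of its middle along its y. Origin: centre of its underside.
- bottle: White plastic bottle, 60 mm diameter, 140 mm tall, a bystander. Origin: centre of its underside.
- cup: White plastic cup, 86 mm diameter, 70 mm tall, a bystander. Origin: centre of its underside.
- cork_block: Small wooden block 60 by 50 by 50 mm with a cork on top, a bystander. Origin: centre of its underside.

How it is judged:
By the outcome, as a careful person would: the job done as asked, in the order asked, and still so for the second after the job is handed in, with the robot touching nothing.
It also fails if it takes over 72 s, if anything falls off the work surface, if the arm or the gripper's body presses on something with over 40 N, if the wrist force passes 120 N, or if a joint passes its speed limit or range.

## Working session

There is one attempt and no reset: what is moved stays moved. The work goes in short steps, Python scripts to look and compute and a shell command to move; the robot and the scene stay as the last step left them, time stands still between calls to the robot, and variables do not carry over. Pictures are saved under pics/ and viewed, at most 13 in all, crops included, and the job is handed in when it is done.

```bash
mkdir -p pics
cat > h.py <<'E'
import numpy as np,cv2
from scipy.spatial.transform import Rotation as R
from station import ctrl,camera,ticket
def snap(n,f):
    c=camera(n); cv2.imwrite(f'pics/{f}.png',c['img']); np.savez(f'/tmp/{f}.npz',**c); return c
def load(f): return dict(np.load(f'/tmp/{f}.npz'))
def cloud(c):
    K,V,z=c['intrinsics'],c['view'],c['range_z']
    v,u=np.mgrid[:480,:640]
    p=np.stack([(u-K[0,2])/K[0,0]*z,(v-K[1,2])/K[1,1]*z,z],-1)
    w=(p-V[:3,3])@V[:3,:3]
    w[z==0]=np.nan
    return w
def ray(c,u,v,h):
    K,V=c['intrinsics'],c['view']
    d=V[:3,:3].T@np.linalg.inv(K)@[u,v,1]; o=-V[:3,:3].T@V[:3,3]
    return o+d*(h-o[2])/d[2]
E
python3 - <<'E'
from h import *
for n in ['scene','top','wrist']:
    c=snap(n,n+'0'); V=c['view']; print(n,-V[:3,:3].T@V[:3,3],c['intrinsics'][0,0])
print(ctrl.get_obs(),ctrl.pinch_z)
E
```

```text
scene [ 0.88972681 -0.70241582  0.87554826] 443.5491435321802
top [ 0.29171185 -0.04295048  1.82949141] 592.2124501573429
wrist [0.11018078 0.54250569 0.38394674] 432.0767765911127
{'time_s': 0.15, 'qpos': array([ 1.17540136e+00,  3.00347802e-01,  1.52144089e+00, -1.38357567e-05,
        1.32069980e+00, -6.66257325e-02]), 'joint_vel': array([-0.0004711 , -0.00314914, -0.00094374, -0.00023321, -0.00071265,
       -0.00147431]), 'tau': array([ 1.97190493e-03, -5.31952071e+01, -3.52822387e+01,  7.08694733e-02,
        2.34921940e-02, -5.98232486e-05]), 'ee_pos': array([0.17752461, 0.52034835, 0.20501327]), 'eef_rot': array([-3.14069791e+00, -4.62691708e-05,  2.81282683e+00]), 'force': array([-0.41634866,  0.04937422,  0.05298085]), 'moment': array([-0.01026979,  0.01128811,  0.06513739]), 'grip_force': 0.0, 'grip_width': 0.09391027462012949} -0.0188
```

View pics/scene0.png

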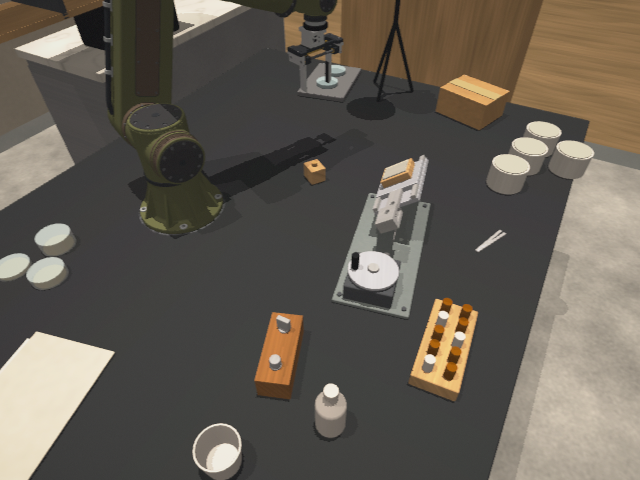

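View pics/top0.png

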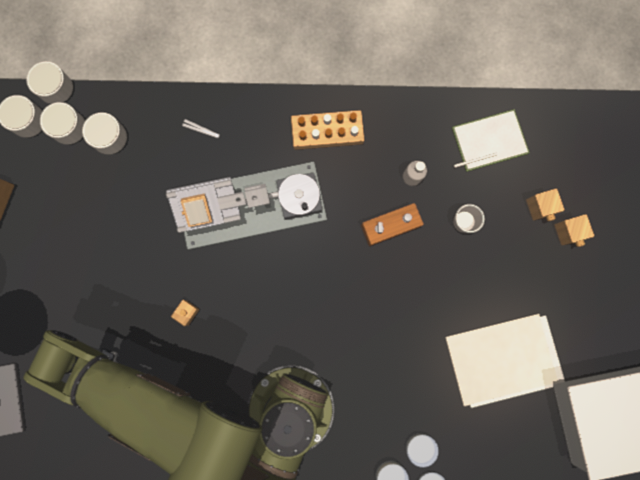

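The scene view shows the wheel near (373,270), knob (355,260), clevis (388,210), rack with the flat-grip pin at (284,323) and stub at (275,360). In the top view the wheel is at (299,194), knob (304,206), clevis (256,197), pin (380,228), stub (407,217).

Run:
```python
from h import *
c=load('top0'); w=cloud(c)
def box(u0,u1,v0,v1,z0,z1):
    p=w[v0:v1,u0:u1].reshape(-1,3); p=p[(p[:,2]>z0)&(p[:,2]<z1)]; return p
d=box(270,330,165,222,.068,.082); (x,r,a)=cv2.minEnclosingCircle(d[:,:2].astype(np.float32))+(0,); print('disc',x,r,len(d),d[:,2].mean())
k=box(270,330,165,222,.1,.135); print('knob',k.mean(0),len(k))
rk=box(355,430,200,250,.05,.07); print('rack',cv2.minAreaRect(rk[:,:2].astype(np.float32)))
p=box(355,430,200,250,.075,.12); 
for s in (p[p[:,1]>np.median(p[:,1])],p[p[:,1]<=np.median(p[:,1])]): print('pins',s.mean(0),s[:,2].max(),len(s))
p=box(230,275,175,215,.1,.2);print('clev',p.mean(0),p.min(0),p.max(0))
i,j=np.nonzero(np.abs(w[175:245,165:330,2]-.012)<.012)
q=w[175:245,165:330][i,j]; print('base',cv2.minAreaRect(q[:,:2].astype(np.float32)))
```

```text
disc (0.6390653252601624, -0.015797879546880722) 0.07760324329137802 1128 0.07488671758023699
knob [ 0.59802158 -0.03318272  0.11807342] 36
rack ((0.5570358037948608, -0.301165372133255), (0.07115503400564194, 0.17118999361991882), 21.72519874572754)
pins [ 0.54038247 -0.25805215  0.09484939] 0.10822326332468186 53
pins [ 0.57292653 -0.3414869   0.08553282] 0.09707764652448884 53
clev [0.61506842 0.12982134 0.14333476] [0.56989403 0.06931637 0.1000219 ] [0.66779956 0.18505154 0.17490449]
base ((0.6023217439651489, 0.146816685795784), (0.22069187462329865, 0.514573335647583), 0.9953418970108032)
```

```bash
cat >> h.py <<'E'
def plan(pos,Rt=None):
    "tool-frame units from the present pose: turn first, then shift"
    o=ctrl.get_obs(); R0=R.from_euler('xyz',o['eef_rot']).as_matrix()
    Rt=R0 if Rt is None else Rt
    rv=R.from_matrix(R0.T@Rt).as_rotvec(degrees=True)/10
    d=np.asarray(pos)-o['ee_pos']
    print('turn',rv.round(2),'then shift',(Rt.T@d/.03).round(2),'| shift w/o turn',(R0.T@d/.03).round(2),'t',o['time_s'])
def Rdown(yaw): return R.from_euler('xyz',[np.pi,0,yaw]).as_matrix()
E
python3 - <<'E'
from h import *
c=load('wrist0');print(c['view'].round(3))
plan([.61,.05,.32],Rdown(np.pi+.15))
E
```

```text
[[ 0.324  0.946 -0.001 -0.549]
 [ 0.917 -0.314  0.246 -0.025]
 [ 0.233 -0.08  -0.969  0.39 ]
 [ 0.     0.     0.     1.   ]]
turn [-0.   -0.   -2.74] then shift [-11.91 -17.66  -3.83] | shift w/o turn [-18.71 -10.19  -3.82] t 0.15
```

```bash
python3 -m inch '1 0 0 0 0 0 -0.9; 1 0 0 0 0 0 -0.9; 1 0 0 0 0 0 -0.94; 1 -0.65 -1 -0.2 0 0 0; 1 -0.65 -1 -0.2 0 0 0; 1 -0.65 -1 -0.2 0 0 0; 1 -0.65 -1 -0.2 0 0 0; 1 -0.65 -1 -0.2 0 0 0; 1 -0.65 -1 -0.2 0 0 0; 1 -0.65 -1 -0.2 0 0 0'; python3 -m inch '1 -0.65 -1 -0.2 0 0 0; 1 -0.65 -1 -0.2 0 0 0; 1 -0.65 -1 -0.2 0 0 0; 1 -0.65 -1 -0.2 0 0 0; 1 -0.65 -1 -0.2 0 0 0; 1 -0.65 -1 -0.2 0 0 0; 1 -0.65 -1 -0.2 0 0 0; 1 -0.65 -1 -0.2 0 0 0; 1 -0.65 -1 -0.2 0 0 0;1 -0.65 -1 -0.2 0 0 0'
python3 - <<'E'
from h import *
plan([.61,.05,.32],Rdown(np.pi+.15)); snap('wrist','w1')
E
```

```text
time_s: 1.4
ee_pos: [0.3444, 0.3322, 0.2475]
eef_rot: [-3.141, -0.0, -2.992]
force: [0.1, 0.3, 0.6]
grip_width: 0.0943
grip_force: 0.0
time_s: 2.65
ee_pos: [0.5819, 0.0646, 0.3074]
eef_rot: [3.142, -0.0, -2.992]
force: [-0.2, -0.0, -0.4]
grip_width: 0.0941
grip_force: 0.0
turn [ 0. -0. -0.] then shift [-0.85 -0.62 -0.42] | shift w/o turn [-0.85 -0.62 -0.42] t 2.65
```

View pics/w1.png

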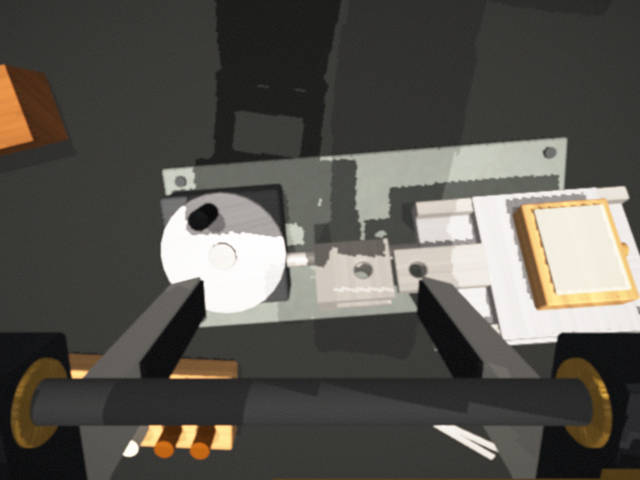

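The wrist view shows the wheel centre (222,256), knob (203,217), the clevis hole (363,270), tongue hole (418,270).

Run:
```python
from h import *
c=load('w1'); w=cloud(c); g=cv2.cvtColor(c['img'],cv2.COLOR_BGR2GRAY)
print('z: disc',np.nanmedian(w[270:300,190:250,2]),'knob',w[215:220,200:206,2].ravel()[:5],'clev around',w[260,345],w[285,345],'tongue',w[255,405],w[285,405],'base',w[312,370,2])
# disc
def fitcirc(P):
    A=np.c_[2*P,np.ones(len(P))]; s=np.linalg.lstsq(A,(P**2).sum(1),rcond=None)[0]; return s[:2],np.sqrt(s[2]+s[:2]@s[:2])
zm=np.zeros((480,640),np.uint8); roi=(slice(180,325),slice(150,298)); zm[roi]=(np.abs(w[roi][...,2]-.075)<.006)*255
zm=cv2.morphologyEx(zm,cv2.MORPH_OPEN,np.ones((9,9)))
cn=max(cv2.findContours(zm,0,1)[0],key=cv2.contourArea)[:,0]
P=np.array([ray(c,u,v,.075)[:2] for u,v in cn])
for _ in range(5):
    ctr,r=fitcirc(P); e=np.abs(np.linalg.norm(P-ctr,axis=1)-r); P=P[e<max(.0015,np.median(e)*2)]
print('disc',ctr,r,len(P))
# knob top
m=(np.abs(w[...,2]-.12)<.006); m[:,:180]=0;m[:,235:]=0;m[:195]=0;m[245:]=0
v,u=np.nonzero(m); print('knob px',u.mean(),v.mean(),len(u),'pos',ray(c,u.mean(),v.mean(),.12)); 
# holes
for n,(u0,u1,v0,v1) in dict(clev=(345,383,255,288),tong=(402,436,255,288)).items():
    s=g[v0:v1,u0:u1]; t,b=cv2.threshold(s,0,255,cv2.THRESH_BINARY_INV+cv2.THRESH_OTSU)
    k,l,st,ce=cv2.connectedComponentsWithStats(b); i=1+st[1:,4].argmax(); print(n,t,ce[i]+[u0,v0],st[i])
    for h in (.15,.141): print(h,ray(c,*(ce[i]+[u0,v0]),h))
# clevis plane
P=w[245:285,322:388].reshape(-1,3);P=P[np.abs(P[:,2]-.15)<.02]
for _ in range(4):
    mu=P.mean(0); n=np.linalg.svd(P-mu)[2][2]; e=np.abs((P-mu)@n); P=P[e<max(.002,2*np.median(e))]
n*=np.sign(n[2]);print('plane',n,np.degrees(np.arccos(n[2])),'dir',np.degrees(np.arctan2(n[1],n[0]))-180,mu,len(P))
# base edge far/near
bm=((w[...,2]>.006)&(w[...,2]<.03)).astype(np.uint8)[120:330,150:580]
print('base z',np.nanmedian(w[...,2][120:330,150:580][bm>0]))
```

```text
z: disc 0.07504468628522801 knob [0.12043756 0.12071929 0.12089721 0.11951732 0.1199788 ] clev around [0.61006271 0.09624849 0.14384634] [0.62727969 0.09818698 0.15640178] tongue [0.60104091 0.14716609 0.13385525] [0.6224924  0.14825939 0.14916034] base 0.011155153635479332
disc [ 0.642006   -0.01461675] 0.06022185596761353 194
knob px 197.96010638297872 220.13031914893617 376 pos [ 0.60020229 -0.03248561  0.12      ]
clev 163.0 [363.92391304 269.38586957] [  9   7  19  16 184]
0.15 [0.61390674 0.11210438 0.15      ]
0.141 [0.61664349 0.11368587 0.141     ]
tong 142.0 [421.65591398 275.62903226] [  7   9  27  24 372]
0.15 [0.61220764 0.15990268 0.15      ]
0.141 [0.61489894 0.16276291 0.141     ]
plane [-0.56028193 -0.12748767  0.81843207] 35.07185575769741 dir -347.1810645751822 [0.61137664 0.10346812 0.14714451] 2364
base z 0.011837530234914814
```

Run:
```python
import cv2
i=cv2.imread('pics/w1.png')[180:330,150:450]; cv2.imwrite('pics/w1c.png',cv2.resize(i,None,fx=2.6,fy=2.6,interpolation=2))
```

```text
(no output)
```

View pics/w1c.png

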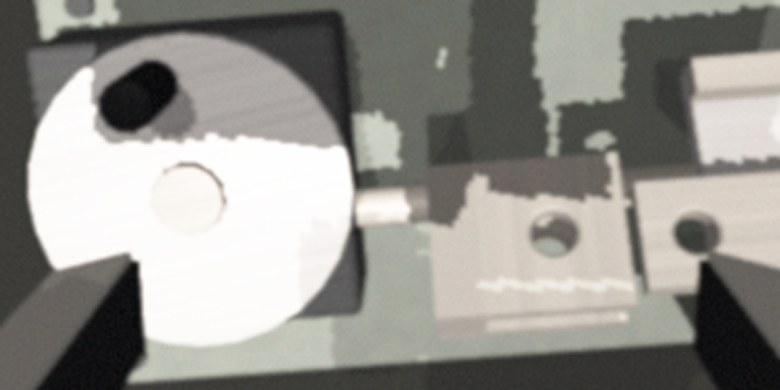

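Run:
```python
from h import *
c=load('w1')
a,b=ray(c,163,170,.012),ray(c,566,139,.012); d=b-a; print('yaw far-edge',np.degrees(np.arctan2(-d[0],d[1])),np.linalg.norm(d))
g=cv2.cvtColor(c['img'],cv2.COLOR_BGR2GRAY)
print('clev',ray(c,363.1,269.7,.15),'tong',ray(c,418.1,269.2,.141))
plan([.6002,-.0325,.15]); plan([.6002,-.0325,.084])
```

```text
yaw far-edge 12.824033152482432 0.43490462056507945
clev [0.61427154 0.1114861  0.15      ] tong [0.60977124 0.15861788 0.141     ]
turn [0. 0. 0.] then shift [-0.08 -3.18  5.25] | shift w/o turn [-0.08 -3.18  5.25] t 2.7
turn [0. 0. 0.] then shift [-0.08 -3.18  7.45] | shift w/o turn [-0.08 -3.18  7.45] t 2.7
```

```bash
python3 -m inch '1 0 -0.8 0.9 0 0 0; 1 0 -0.8 0.9 0 0 0; 1 0 -0.8 0.9 0 0 0; 1 0 -0.78 0.9 0 0 0; 1 0 0 0.9 0 0 -0.42; 1 0 0 0.7 0 0 0; 1 0 0 0 0 0 0; 1 0 0 0 0 0 0'
python3 - <<'E'
from h import *
plan([.6002,-.0325,.084],Rdown(np.pi+np.radians(12.82)))
c=snap('wrist','w2');w=cloud(c)
m=np.abs(w[...,2]-.12)<.004; n,l,s,ce=cv2.connectedComponentsWithStats(m.astype(np.uint8))
for i in range(1,n):
    if s[i,4]>150: print(s[i],ce[i],ray(c,*ce[i],.12))
E
```

```text
time_s: 3.7
ee_pos: [0.5959, -0.0288, 0.1524]
eef_rot: [-3.141, 0.001, -2.919]
force: [-0.2, 0.6, -0.1]
grip_width: 0.094
grip_force: 0.0
turn [-0.    0.01 -0.01] then shift [-0.11 -0.15  2.28] | shift w/o turn [-0.11 -0.15  2.28] t 3.7
[285 262  36  35 967] [302.27817994 279.33919338] [ 0.6001743  -0.03343736  0.12      ]
```

View pics/w2.png

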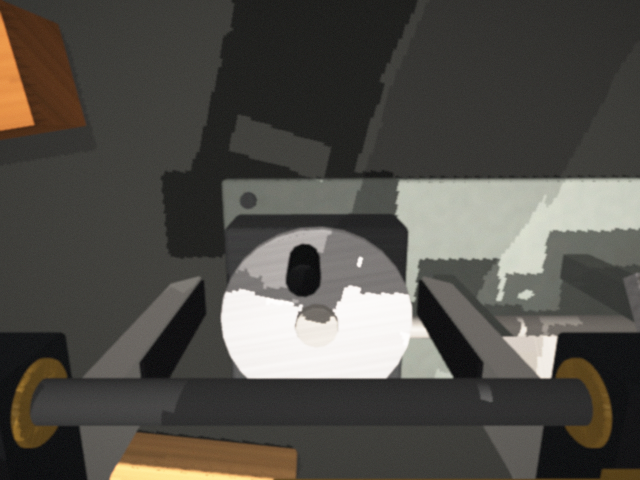

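Knob top at (302,279), centred between the open fingers; wheel centre (317,325). Descend and grip.

```bash
python3 -m inch '1 -0.13 -0.15 0.7 0 0 0; 1 0 0 0.8 0 0 0; 1 0 0 0.75 0 0 0; 0 0 0 0 0 0 0; -0.5 0 0 0 0 0 0; -0.7 0 0 0 0 0 0; -0.8 0 0 0 0 0 0; -0.8 0 0 0 0 0 0' 25
cat >> h.py <<'E'
Y=np.radians(12.82); S=R.from_euler('z',Y).as_matrix(); HUB=np.array([.642,-.0146,0])
def arc(n,step=20,end=None):
    o=ctrl.get_obs(); p=S.T@(o['ee_pos']-HUB); th=np.degrees(np.arctan2(p[1],p[0])); print('angle',th,'r',np.hypot(*p[:2]),'z',p[2],'F',S.T@o['force'],'w',o['grip_width'],o['grip_force'])
    q=p[:2]
    for i in range(n):
        a=np.radians(th+step*(i+1)); t=.0452*np.array([np.cos(a),np.sin(a)]); d=(t-q)/.03; q=t; print(f'{-d[0]:.2f} {d[1]:.2f}',end='; ')
    print()
E
python3 -c "
from h import *
arc(10)"
```

```text
time_s: 4.75
ee_pos: [0.6004, -0.0323, 0.0843]
eef_rot: [-3.141, 0.0, -2.919]
force: [0.8, 0.7, -0.0]
grip_width: 0.0473
grip_force: 0.0
angle -169.73195835336415 r 0.045172123711965065 z 0.08426898975056793 F [ 0.93247253  0.45713708 -0.0461095 ] w 0.04734840118064179 0.0
-0.18 -0.49; -0.34 -0.40; -0.45 -0.26; -0.52 -0.09; -0.51 0.09; -0.45 0.26; -0.33 0.40; -0.18 0.49; 0.00 0.52; 0.18 0.49;
```

```bash
python3 -m inch '-1 0 0 0 0 0 0; -1 0 0 0 0 0 0; -1 0 0 0 0 0 0; -1 0 0 0 0 0 0; -1 0 0 0 0 0 0; -1 0 0 0 0 0 0' 25
python3 -c "
from h import *
arc(10)"
```

```text
time_s: 5.5
ee_pos: [0.6003, -0.0323, 0.0839]
eef_rot: [3.141, -0.0, -2.919]
force: [0.6, 1.1, 0.1]
grip_width: 0.0183
grip_force: 25.0
angle -169.84093706771114 r 0.045289252430506244 z 0.083939803450724 F [0.86001984 0.9551038  0.11766711] w 0.018345647860009934 25.000045001506805
-0.18 -0.49; -0.34 -0.40; -0.45 -0.26; -0.52 -0.09; -0.52 0.09; -0.45 0.26; -0.34 0.40; -0.18 0.49; 0.00 0.52; 0.18 0.49;
```

```bash
python3 -m inch '-1 -0.18 -0.49 0 0 0 0; -1 -0.34 -0.40 0 0 0 0; -1 -0.45 -0.26 0 0 0 0; -1 -0.52 -0.09 0 0 0 0; -1 -0.52 0.09 0 0 0 0; -1 -0.45 0.26 0 0 0 0'
python3 -c "
from h import *
arc(10)"
```

```text
time_s: 6.25
ee_pos: [0.6779, -0.0422, 0.0839]
eef_rot: [3.141, -0.002, -2.919]
force: [-12.7, 3.1, 7.9]
grip_width: 0.0186
grip_force: 25.0
angle -50.39555932236754 r 0.04531292710385078 z 0.08387753758239566 F [-11.73554607   5.88480274   7.92651862] w 0.018614566762855927 25.00316709280014
-0.34 0.40; -0.18 0.49; -0.00 0.52; 0.18 0.49; 0.33 0.40; 0.45 0.26; 0.51 0.09; 0.52 -0.09; 0.45 -0.26; 0.34 -0.40;
```

Works well (force modest). Continue.

```bash
python3 -m inch '-1 -0.34 0.40 0 0 0 0; -1 -0.18 0.49 0 0 0 0; -1 0 0.52 0 0 0 0; -1 0.18 0.49 0 0 0 0; -1 0.33 0.40 0 0 0 0; -1 0.45 0.26 0 0 0 0; -1 0.51 0.09 0 0 0 0; -1 0.52 -0.09 0 0 0 0'
python3 -c "
from h import *
arc(10)"
```

```text
time_s: 7.25
ee_pos: [0.6183, 0.0236, 0.084]
eef_rot: [3.141, 0.002, -2.918]
force: [7.5, -2.5, -3.9]
grip_width: 0.0186
grip_force: 25.0
angle 108.96876907144328 r 0.0449704524402609 z 0.08400131298292395 F [ 6.77688013 -4.05674642 -3.88414239] w 0.01857348897712988 24.999699890613556
0.46 -0.25; 0.34 -0.39; 0.19 -0.49; 0.01 -0.52; -0.17 -0.49; -0.33 -0.41; -0.45 -0.27; -0.51 -0.10; -0.52 0.08; -0.46 0.25;
```

```bash
python3 -m inch '-1 0.46 -0.25 0 0 0 0; -1 0.34 -0.39 0 0 0 0; -1 0.19 -0.49 0 0 0 0; -1 0.01 -0.52 0 0 0 0; -1 -0.17 -0.49 0 0 0 0; -1 -0.33 -0.41 0 0 0 0; -1 -0.45 -0.27 0 0 0 0'
python3 -c "
from h import *
arc(7,5)"
```

```text
time_s: 8.12
ee_pos: [0.6354, -0.0596, 0.0839]
eef_rot: [3.14, -0.001, -2.919]
force: [-2.7, 12.9, 3.4]
grip_width: 0.0184
grip_force: 25.0
angle -111.21808019177263 r 0.04552272786319805 z 0.08391201730172149 F [ 0.20716038 13.14716688  3.42540127] w 0.01835666276470951 25.004796087741852
-0.13 -0.03; -0.13 -0.03; -0.13 -0.02; -0.13 -0.01; -0.13 0.00; -0.13 0.01; -0.13 0.03;
```

```bash
python3 -m inch '-1 -0.13 -0.03 0 0 0 0; -1 -0.13 -0.03 0 0 0 0; -1 -0.13 -0.02 0 0 0 0; -1 -0.13 -0.01 0 0 0 0; -1 -0.13 0 0 0 0 0'
python3 -c "
from h import *
arc(7,4)"
```

```text
time_s: 8.75
ee_pos: [0.6552, -0.0579, 0.084]
eef_rot: [3.141, -0.0, -2.919]
force: [-4.4, 1.4, 2.8]
grip_width: 0.0186
grip_force: 25.0
angle -85.89020893401225 r 0.045257526290370734 z 0.08395393916690133 F [-4.00834772  2.33968723  2.79579286] w 0.018567100194175554 25.0005841255188
-0.10 0.01; -0.10 0.02; -0.10 0.03; -0.10 0.03; -0.10 0.04; -0.09 0.05; -0.09 0.05;
```

```bash
for i in 1; do python3 -m inch '-1 -0.10 0.01 0 0 0 0; -1 -0.10 0.02 0 0 0 0; -1 -0.05 0.01 0 0 0 0'; done
python3 -c "
from h import *
arc(5,3)"
```

```text
time_s: 9.12
ee_pos: [0.6594, -0.0565, 0.0837]
eef_rot: [3.141, -0.008, -2.919]
force: [-34.1, -8.5, 16.5]
grip_width: 0.0189
grip_force: 25.0
angle -80.23037481878887 r 0.04533338885952281 z 0.0837262466209552 F [-35.15088134  -0.69572325  16.53835432] w 0.018855798655321217 25.000953376293182
-0.08 0.02; -0.08 0.02; -0.08 0.02; -0.07 0.03; -0.07 0.03;
```

```bash
python3 -m inch '-1 0.08 0 0 0 0 0; -0.2 0 0 0 0 0 0; -0.2 0 0 0 0 0 0; -0.2 0 0 0 0 0 0; -0.2 0 0 0 0 0 0; 0 0 0 -0.6 0 0 0; 0.2 0 0 -0.8 0 0 0; 1 0 0 -1 0 0 0; 1 0 0 -1 0 0 0; 1 0 0 -1 0 0 0'
python3 -m inch '1 0.8 0.9 -0.7 0 0 0; 1 0.8 0.9 -0.7 0 0 0; 1 0 0.9 0 0 0 0; 1 0 0.9 0 0 0 0; 1 0 0.9 0 0 0 0; 1 0 0 0 0 0 0; 1 0 0 0 0 0 0'
python3 - <<'E'
from h import *
c=snap('wrist','w3'); print(cloud(c)[[255,240,270,300],320])
E
```

```text
time_s: 10.38
ee_pos: [0.6598, -0.0557, 0.2185]
eef_rot: [-3.141, 0.001, -2.919]
force: [-0.1, 0.4, -0.4]
grip_width: 0.0831
grip_force: 0.0
time_s: 11.25
ee_pos: [0.5833, 0.0648, 0.2587]
eef_rot: [-3.141, 0.001, -2.919]
force: [0.5, -0.9, -0.7]
grip_width: 0.0939
grip_force: 0.0
[[0.61020688 0.07746245 0.09277429]
 [0.60990506 0.07842657 0.04255621]
 [0.60789217 0.07594939 0.14034101]
 [0.6254198  0.07972624 0.15326304]]
```

View pics/w3.png

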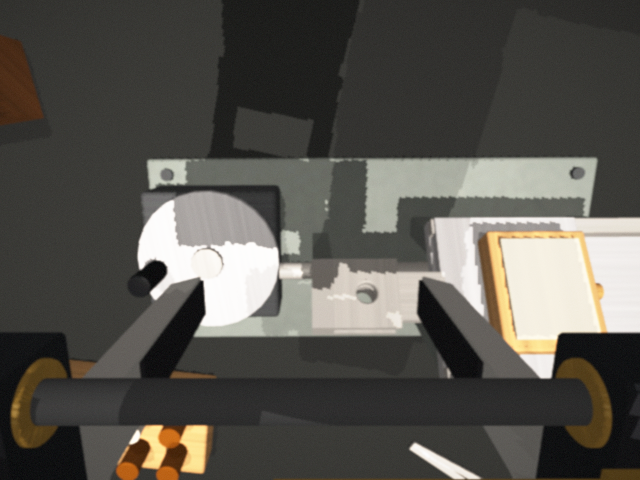

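The carriage is home: tongue inside the clevis, hole at (367,293), knob at (146,278). Now measure the hole and go look at the rack.

Run:
```python
from h import *
c=load('w3'); g=cv2.cvtColor(c['img'],cv2.COLOR_BGR2GRAY)
s=g[278:309,350:385]; print(s[::2,::2])
for t in (120,135,150):
    k,l,st,ce=cv2.connectedComponentsWithStats((s<t).astype(np.uint8))
    for i in range(1,k):
        if st[i,4]>30: print(t,st[i],ce[i]+[350,278], ray(c,st[i,0]+350+st[i,2]/2-.5,st[i,1]+278+st[i,3]/2-.5,.15))
plan([.60,-.26,.28])
```

```text
[[205 204 208 210 210 210 210 209 205 211 210 207 206 203 206 209 208 204]
 [204 204 207 209 212 212 215 215 213 216 214 209 209 204 203 208 211 204]
 [205 205 206 210 214 218 218 212 203 208 213 214 207 205 206 208 212 205]
 [205 204 208 209 213 201 192 191 187 175 173 184 200 205 206 209 209 206]
 [203 204 206 204 193 199 203 198 197 200 186 150 158 195 204 209 211 206]
 [203 207 205 196 183 172 163 157 150 154 171 171 132 166 196 210 209 206]
 [200 205 202 171 121 114 111 108 101 102 101 130 111 131 183 206 208 205]
 [202 203 200 145 107 121 122 113 104  95  92  84  97 108 169 206 209 206]
 [208 205 198 169 162 168 167 163 146 107  93  88  87 107 169 203 207 205]
 [230 225 217 187 171 171 167 168 167 148 103  89  89 113 176 204 208 207]
 [227 231 234 210 173 167 170 168 168 167 135  91  93 140 191 203 209 207]
 [204 207 215 208 190 167 165 169 169 166 154 105 130 183 202 205 206 206]
 [205 205 207 205 207 192 167 154 157 156 154 153 184 204 202 206 209 208]
 [206 203 206 207 207 211 208 198 192 188 197 203 203 202 203 203 207 206]
 [205 205 205 206 209 211 210 209 209 209 208 209 204 204 201 204 206 207]
 [206 204 205 205 208 208 210 210 208 211 209 209 206 203 201 202 207 206]]
120 [  7  11  20  12 103] [369.41747573 293.12621359] [0.61537834 0.1113487  0.15      ]
135 [  7  10  20  14 133] [369.21052632 293.15789474] [0.61537834 0.1113487  0.15      ]
150 [  6   9  22  16 162] [369.17283951 293.09259259] [0.61537834 0.1113487  0.15      ]
turn [0. 0. 0.] then shift [  1.84 -10.68  -0.72] | shift w/o turn [  1.84 -10.68  -0.72] t 11.3
```

```bash
python3 -m inch '1 0.18 -1 -0.07 0 0 0; 1 0.18 -1 -0.07 0 0 0; 1 0.18 -1 -0.07 0 0 0; 1 0.18 -1 -0.07 0 0 0; 1 0.18 -1 -0.07 0 0 0; 1 0.18 -1 -0.07 0 0 0; 1 0.18 -1 -0.07 0 0 0; 1 0.18 -1 -0.07 0 0 0; 1 0.18 -1 -0.07 0 0 0; 1 0.18 -1 -0.07 0 0 0'
python3 -m inch '1 0 0 0 0 0 -0.9; 1 0 0 0 0 0 0'
python3 - <<'E'
from h import *
c=snap('wrist','w4')
E
```

```text
time_s: 12.55
ee_pos: [0.5964, -0.2412, 0.2791]
eef_rot: [-3.141, -0.0, -2.92]
force: [-0.2, -0.6, 0.3]
grip_width: 0.0942
grip_force: 0.0
time_s: 12.8
ee_pos: [0.5964, -0.2402, 0.2789]
eef_rot: [3.141, -0.0, -2.764]
force: [-0.4, 0.2, 0.2]
grip_width: 0.0941
grip_force: 0.0
```

View pics/w4.png

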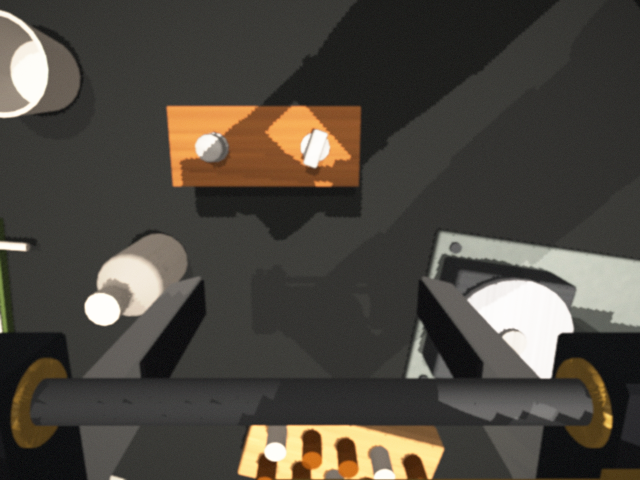

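The flat grip's top is at about (316,149), rotated ~15-20° against the rack; the stub is at (212,148), bottle at (140,275).

Run:
```python
from h import *
c=load('w4'); w=cloud(c)
m=(np.abs(w[...,2]-.098)<.006); m[:,:280]=0;m[:,350:]=0;m[:110]=0;m[190:]=0
v,u=np.nonzero(m); P=np.array([ray(c,a,b,.098)[:2] for a,b in zip(u,v)]).astype(np.float32)
print(len(u),u.mean(),v.mean(),np.median(w[...,2][m]),P.mean(0)); r=cv2.minAreaRect(P); print(r)
e=np.linalg.svd(P-P.mean(0),full_matrices=False)[2][0]; yaw=np.degrees(np.arctan2(e[1],e[0]))%180; print('long axis yaw',yaw)
m2=(np.abs(w[...,2]-.066)<.003); m2[:,:290]=0;m2[:,345:]=0;m2[:120]=0;m2[180:]=0
v,u=np.nonzero(m2);print('flange px',len(u),ray(c,u.mean(),v.mean(),.066))
crop=c['img'][115:185,275:360]; cv2.imwrite('pics/w4c.png',cv2.resize(crop,None,fx=7,fy=7))
```

```text
539 314.4935064935065 148.23376623376623 0.09755587178299235 [ 0.5422407  -0.25960782]
((0.542331874370575, -0.25953012704849243), (0.029780158773064613, 0.011829649098217487), 2.649096727371216)
long axis yaw 2.6250782
flange px 409 [ 0.54266026 -0.25866254  0.066     ]
```

View pics/w4c.png

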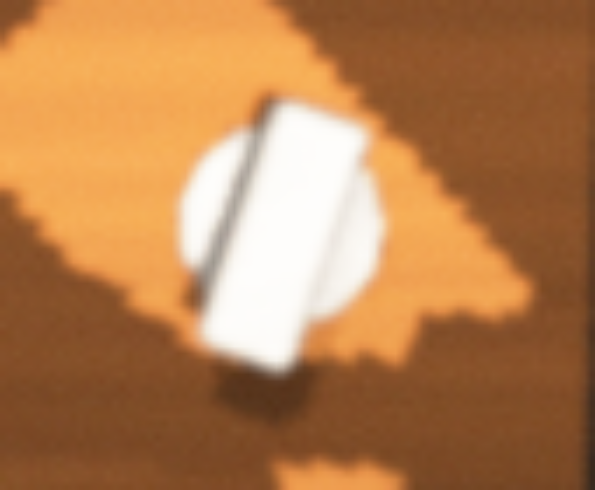

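```bash
python3 -m inch '0 0 0 0 0 0 0.95; 0 0 0 0 0 0 0.95; 0 0 0 0 0 0 0'; python3 -c "
from h import *
plan([.5423,-.2595,.07],Rdown(np.pi+np.radians(2.65)))"
```

```text
time_s: 13.22
ee_pos: [0.5967, -0.2391, 0.2791]
eef_rot: [-3.141, 0.0, -3.095]
force: [0.3, -0.5, 0.1]
grip_width: 0.0677
grip_force: 0.0
turn [-0.  0.  0.] then shift [ 1.84 -0.6   6.97] | shift w/o turn [ 1.84 -0.59  6.97] t 13.225
```

```bash
python3 -m inch '0 0.9 -0.3 0.9 0 0 0; 0 0.94 -0.3 0.9 0 0 0; 0 0 0 0.9 0 0 0; 0 0 0 0.9 0 0 0; 0 0 0 0.8 0 0 0; 0 0 0 0 0 0 0; 0 0 0 0 0 0 0'; python3 -c "
from h import *
plan([.5423,-.2595,.07],Rdown(np.pi+np.radians(2.65)))"
```

```text
time_s: 14.1
ee_pos: [0.5429, -0.26, 0.1482]
eef_rot: [-3.141, 0.001, -3.092]
force: [0.1, -0.5, 0.4]
grip_width: 0.0468
grip_force: 0.0
turn [-0.    0.01  0.02] then shift [0.02 0.02 2.61] | shift w/o turn [0.02 0.02 2.61] t 14.1
```

```bash
python3 -m inch '0 0.02 0.02 0.7 0 0 0; 0 0 0 0.7 0 0 0; 0 0 0 0.7 0 0 0; 0 0 0 0.3 0 0 0; 0 0 0 0.2 0 0 0; 0 0 0 0 0 0 0; -1 0 0 0 0 0 0; -1 0 0 0 0 0 0; -1 0 0 0 0 0 0; -1 0 0 0 0 0 0' 40;  python3 -m inch '-1 0 0 0 0 0 0; -1 0 0 0 0 0 0; -1 0 0 0 0 0 0; -1 0 0 0 0 0 0; -1 0 0 0 0 0 0'
```

```text
time_s: 15.35
ee_pos: [0.5419, -0.2592, 0.069]
eef_rot: [3.142, 0.0, -3.093]
force: [-0.3, 0.5, 1.2]
grip_width: 0.0119
grip_force: 40.0
time_s: 15.98
ee_pos: [0.5419, -0.2593, 0.069]
eef_rot: [3.142, 0.0, -3.093]
force: [-0.5, 0.9, 3.4]
grip_width: 0.0118
grip_force: 40.0
```

```bash
python3 -m inch '-1 0 0 -0.4 0 0 0; -1 0 0 -0.7 0 0 0; -1 0 0 -0.9 0 0 0; -1 0 0 -1 0 0 0; -1 0 0 -1 0 0 0; -1 0 0 -1 0 0 0; -1 0 0 -1 0 0 0; -1 0 0 -1 0 0 0; -1 0 0 -0.8 0 0 0'
cat >> h.py <<'E'
c35,s35=np.cos(np.radians(35)),np.sin(np.radians(35))
RT=S@np.array([[-c35,0,s35],[0,1,0],[-s35,0,-c35]]); N=-RT[:,2]; CL=np.array([.6146,.1114,.150])
E
python3 -c "
from h import *
plan(CL+N*.089,RT)"
```

```text
time_s: 17.1
ee_pos: [0.5417, -0.2593, 0.3049]
eef_rot: [-3.141, 0.001, -3.093]
force: [-0.2, -1.0, -0.9]
grip_width: 0.0117
grip_force: 40.0
turn [-0.31 -3.49 -0.97] then shift [-1.23 11.51  4.19] | shift w/o turn [-1.34 11.93  2.73] t 17.1
```

```bash
python3 -m inch '-1 0 0 0 -0.08 -0.87 -0.24; -1 0 0 0 -0.08 -0.87 -0.24; -1 0 0 0 -0.08 -0.87 -0.24; -1 0 0 0 -0.08 -0.87 -0.24; -1 -0.1 0.9 0 0 0 0;-1 -0.1 0.9 0 0 0 0;-1 -0.1 0.9 0 0 0 0;-1 -0.1 0.9 0 0 0 0;-1 -0.1 0.9 0 0 0 0;-1 -0.1 0.9 0 0 0 0'; python3 -m inch '-1 -0.1 0.9 0 0 0 0;-1 -0.1 0.9 0 0 0 0;-1 -0.1 0.9 0 0 0 0;-1 -0.1 0.9 0 0 0 0;-1 -0.1 0.9 0.2 0 0 0;-1 -0.1 0.9 0.5 0 0 0;-1 0 0.5 0.7 0 0 0; -1 0 0 0.7 0 0 0; -1 0 0 0 0 0 0; -1 0 0 0 0 0 0'
python3 -c "
from h import *
plan(CL+N*.089,RT); c=snap('scene','s5'); cv2.imwrite('pics/s5c.png',cv2.resize(c['img'][100:300,290:490],None,fx=3,fy=3,interpolation=2))"
```

```text
time_s: 18.35
ee_pos: [0.543, -0.0782, 0.328]
eef_rot: [3.136, 0.578, -2.962]
force: [0.4, 0.8, -1.3]
grip_width: 0.012
grip_force: 40.0
time_s: 19.6
ee_pos: [0.5598, 0.104, 0.2862]
eef_rot: [3.136, 0.578, -2.962]
force: [0.4, 0.8, -0.9]
grip_width: 0.0121
grip_force: 40.0
turn [-0.11 -0.19 -0.21] then shift [ 1.1  -0.16  1.81] | shift w/o turn [ 1.04 -0.17  1.84] t 19.6
```

View pics/s5c.png

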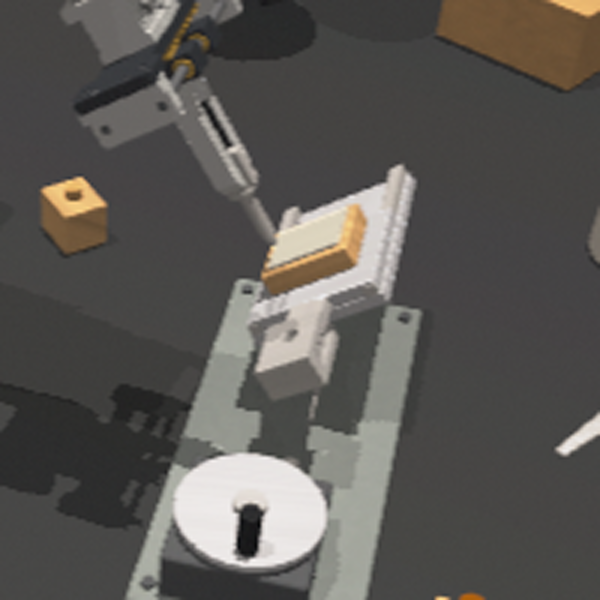

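The pin points along the tool, with its tip at crop (275,240), scene pixel (382,180); the clevis hole is at scene pixel (388,211).

```bash
python3 -m inch '-1 0 0 0 -0.11 -0.19 -0.21; -1 0.55 -0.08 0.6 0 0 0; -1 0.55 -0.08 0.6 0 0 0; -1 0 0 0.4 0 0 0; -1 0 0 0 0 0 0; -1 0 0 0 0 0 0'
python3 - <<'E'
from h import *
def proj(c,p): q=c['intrinsics']@(c['view'][:3,:3]@p+c['view'][:3,3]); return q[:2]/q[2]
c=load('s5'); print('hole proj',proj(c,CL))
plan(CL+N*.069,RT)
o=ctrl.get_obs(); Rm=R.from_euler('xyz',o['eef_rot']).as_matrix(); tip=o['ee_pos']+Rm[:,2]*.059; print('tip',tip, 'in clevis', S.T@(tip-CL))
c=snap('scene','s6'); print('proj tip',proj(c,tip),'hole',proj(c,CL), 'shank mid', proj(c,o['ee_pos']+Rm[:,2]*.03))
x,y=proj(c,CL).astype(int); cv2.imwrite('pics/s6c.png',cv2.resize(c['img'][y-40:y+25,x-40:x+40],None,fx=8,fy=8,interpolation=2)); print(x,y)
E
```

```text
time_s: 20.4
ee_pos: [0.5619, 0.0997, 0.228]
eef_rot: [-3.141, 0.612, -2.918]
force: [-0.3, 0.8, -1.4]
grip_width: 0.0119
grip_force: 40.0
hole proj [385.41300678 211.75915079]
turn [-0.  0. -0.] then shift [ 0.02 -0.01  0.86] | shift w/o turn [ 0.02 -0.01  0.86] t 20.4
tip [0.59492972 0.10724898 0.1797066 ] in clevis [-0.020101    0.00031707  0.0297066 ]
proj tip [378.58347786 200.96464024] hole [385.41300678 211.75915079] shank mid [372.71266755 192.1140594 ]
385 211
```

View pics/s6c.png

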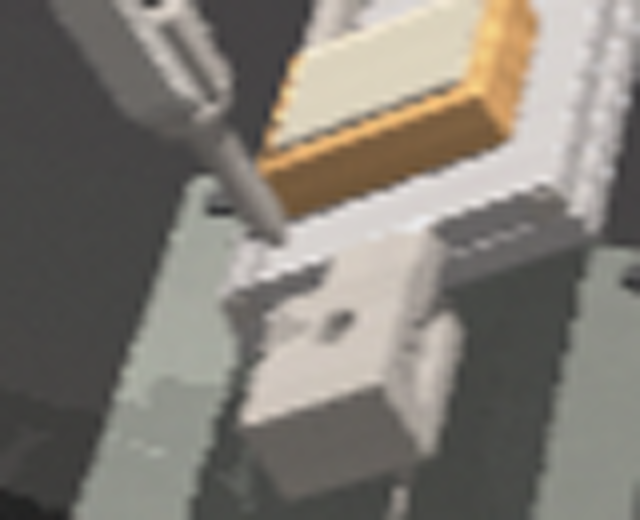

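```bash
python3 -m inch '-1 0.02 -0.01 0.5 0 0 0; -1 0 0 0.4 0 0 0; -1 0 0 0.25 0 0 0; -1 0 0 0.2 0 0 0; -1 0 0 0.2 0 0 0; -1 0 0 0 0 0 0'
python3 -c "
from h import *
plan(CL+N*.007,RT); o=ctrl.get_obs(); print('F tool',RT.T@o['force'], RT.T@o['moment'])"
```

```text
time_s: 21.2
ee_pos: [0.5871, 0.1052, 0.1881]
eef_rot: [3.141, 0.61, -2.918]
force: [-1.0, -0.8, -1.2]
grip_width: 0.0115
grip_force: 40.0
turn [-0.   -0.01 -0.  ] then shift [-0.04 -0.    1.35] | shift w/o turn [-0.04 -0.    1.35] t 21.2
F tool [ 1.63857571 -0.57629001  0.34409717] [-0.05578969  0.35053398  0.01350127]
```

```bash
python3 -m inch '-1 0 0 0.2 0 0 0; -1 0 0 0.2 0 0 0; -1 0 0 0.2 0 0 0; -1 0 0 0 0 0 0'
python3 -c "
from h import *
plan(CL+N*.007,RT); o=ctrl.get_obs(); print('F tool',RT.T@o['force'], RT.T@o['moment'])"
```

```text
time_s: 21.7
ee_pos: [0.5971, 0.1074, 0.1731]
eef_rot: [3.141, 0.61, -2.918]
force: [-0.3, 0.1, -1.9]
grip_width: 0.0113
grip_force: 40.0
turn [ 0.   -0.01 -0.  ] then shift [-0.05 -0.    0.74] | shift w/o turn [-0.05 -0.    0.74] t 21.7
F tool [1.26764863 0.11131003 1.37988029] [-0.00674444  0.3594897  -0.01992034]
```

```bash
python3 -m inch '-1 0 0 0.2 0 0 0; -1 0 0 0.2 0 0 0; -1 0 0 0.15 0 0 0; -1 0 0 0 0 0 0'
python3 -c "
from h import *
plan(CL+N*.007,RT); o=ctrl.get_obs(); print('F tool',RT.T@o['force'], RT.T@o['moment'])"
```

```text
time_s: 22.2
ee_pos: [0.6063, 0.1095, 0.1597]
eef_rot: [3.141, 0.61, -2.918]
force: [0.4, 0.7, -1.1]
grip_width: 0.0121
grip_force: 40.0
turn [-0.   -0.01 -0.  ] then shift [-0.05 -0.    0.2 ] | shift w/o turn [-0.05 -0.    0.2 ] t 22.2
F tool [0.20533289 0.56656787 1.20530738] [-0.0351284   0.38349877  0.00079265]
```

```bash
python3 -m inch '-1 0 0 0.1 0 0 0; -1 0 0 0.06 0 0 0; -1 0 0 0.04 0 0 0; -1 0 0 0 0 0 0'; python3 -m inch '-1 0 0 0.04 0 0 0; -1 0 0 0 0 0 0'
python3 -c "
from h import *
plan(CL+N*.007,RT); o=ctrl.get_obs(); print('F tool',RT.T@o['force'], RT.T@o['moment'])"
```

```text
time_s: 22.7
ee_pos: [0.6095, 0.1102, 0.1557]
eef_rot: [3.142, 0.61, -2.918]
force: [-8.5, -1.9, 4.2]
grip_width: 0.0119
grip_force: 40.0
time_s: 22.95
ee_pos: [0.6096, 0.1103, 0.1556]
eef_rot: [-3.142, 0.61, -2.918]
force: [-31.1, -8.2, 24.3]
grip_width: 0.0115
grip_force: 40.0
turn [ 0. -0.  0.] then shift [-0.03 -0.    0.02] | shift w/o turn [-0.03 -0.    0.02] t 22.95
F tool [ 12.33360287  -1.07548247 -38.33643117] [0.07749348 2.59658495 0.06613033]
```

```bash
python3 -m inch '-1 0 0 -0.04 0 0 0; -0.4 0 0 0 0 0 0; -0.4 0 0 0 0 0 0; -0.4 0 0 0 0 0 0; -0.4 0 0 0 0 0 0; -0.4 0 0 -0.3 0 0 0; -0.4 0 0 -0.6 0 0 0; -0.4 0 0 -0.8 0 0 0; -0.4 0 0 -1 0 0 0; -0.4 0 0 -1 0 0 0'; python3 -m inch '-0.4 0.5 0 -1 0 0 0; -0.4 0.5 0 -0.5 0 0 0; -0.4 0 0 0 0 0 0; -0.4 0 0 0 0 0 0'
python3 -c "
from h import *
c=snap('scene','s7'); cv2.imwrite('pics/a.png',cv2.resize(c['img'][171:236,345:425],None,fx=6,fy=6,interpolation=2))
d=snap('wrist','w7'); cv2.imwrite('pics/fin.png',np.hstack([cv2.resize(cv2.imread('pics/a.png'),(400,325)),cv2.resize(d['img'],(400,300))[:, :] if 0 else cv2.copyMakeBorder(cv2.resize(d['img'],(400,300)),0,25,0,0,0)]))"
```

```text
time_s: 24.2
ee_pos: [0.5468, 0.096, 0.2475]
eef_rot: [-3.142, 0.611, -2.918]
force: [0.3, -0.4, -0.0]
grip_width: 0.0282
grip_force: 0.0
time_s: 24.7
ee_pos: [0.4989, 0.085, 0.2661]
eef_rot: [3.142, 0.611, -2.918]
force: [0.0, -0.1, -0.4]
grip_width: 0.0281
grip_force: 0.0
```

View pics/fin.png

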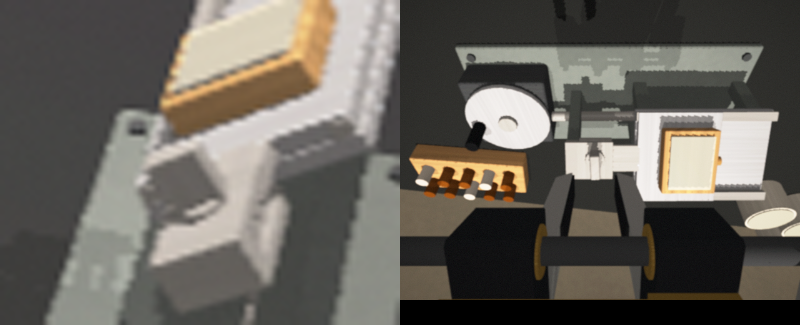

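The pin stands in the clevis (left crop (190,190), right view (596,155)). I'll check the flush numerically with depth.

Run:
```python
from h import *
c=load('w7'); w=cloud(c)
q=(w-CL)@RT   # tool axes: z=-N
h=-q[...,2]; rx=np.abs(q[...,0]); ry=np.abs(q[...,1])
f=h[(rx<.023)&(ry>.016)&(ry<.022)&(np.abs(h)<.01)]; print('face',np.median(f),len(f))
t=(rx<.02)&(ry<.009)&(h>.028)&(h<.05); print('grip top',np.percentile(h[t],[10,50,90,98]),t.sum(),'ctr',q[t].mean(0))
fl=(np.hypot(rx,ry)<.012)&(ry>.008)&(h>-.003)&(h<.012); print('flange',np.percentile(h[fl],[10,50,90]),fl.sum())
```

```text
face 0.0006339256800935378 784
grip top [0.03493196 0.03637645 0.03739075 0.03797708] 646 ctr [ 0.00408447 -0.0012553  -0.036115  ]
flange [0.00299016 0.00474991 0.00558936] 126
```

Relative to the face, the grip top stands 35.7 mm (nominal 36) and the flange top about 4 mm (nominal 4), so the flange is flush.

```bash
python3 -c "
from h import *
print(ticket.hand_in())"
```

```text
the job is handed in; nothing more can be done
None
```

The stage is wound to its stop with the tongue in the clevis, the long pin is through both with its flange flush by depth measurement, and the job was handed in at about 25 s with the gripper clear; I have not seen the verdict.

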